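# Set the hold-down screw of a tile jig to running clearance

## Task

Turn the thumb knob on top of the tile jig clockwise until the foot of the spindle seats on the test tile, without forcing it. Then back the knob off a quarter turn, so that the tile has running clearance, and finish still gripping the knob in that position: do not let go of it. Leave the other things on the bench alone.

Things in the scene. Friction and masses are not known exactly. Their poses are not given: they have to be found in the camera images.
- jig: Grey painted C-shaped jig, fixed to the bench: base plate 160 x 110 x 14 mm, a column 110 mm high at the rear (+x of its frame), an arm 44 mm wide reaching forward from it, top of the arm at z = 115 mm. Origin on the screw axis, at bench height; z up, -x its open front. The knob stands on a collar (32 mm wide, 12 mm high) on top of the arm.
- knob_grip (a point): On the vertical screw axis, half way up the thumb knob, 145 mm above the bench; the height to grip. The knob is round, knurled dark steel, 40 mm in diameter, 31 mm high (129 to 160 mm above the bench); nothing stands beside or above it. It turns in place and does not rise or sink. Turns with the knob: -x points along the raised 3 mm index rib on its flat top.
- thumb_knob (a joint): Knob rotation in rad, 0 at the start; positive = clockwise from above = spindle down, 24 mm a turn (steep quick-acting thread). 2 to 4.6 rad seat the foot, differently each time. It stays where it is left. Turning it free takes about 0.05 N m; once seated the moment rises steeply (about 0.2 N m in 0.1 rad), 0.04 N m for each 10 N of foot force (over 150 N is forcing it).
- spindle: Steel spindle 12 mm thick under the arm with a round foot 24 mm in diameter; it only slides up and down as the knob turns. Origin at the centre of the foot's flat underside.
- pad (a point): Centre of the foot's flat underside (the face that seats on the tile).
- tile: Fired clay test tile 78 x 56 x 9 mm, glazed on top, loose, lying flat on the pedestal under the foot. Origin at the centre of its underside; z up. The foot seats on its top face.
- pedestal: Aluminium plate 90 x 70 mm with 3 mm lips, on a short stem in the jig's base, that carries the tile. Its height is set differently each time. Origin on the screw axis; the tile rests 30 mm above the origin.
- bowl: Bystander: small clay bowl, 72 mm wide, 40 mm high, origin at the centre of its underside.
- brush: Bystander: round paint brush, 208 mm long, lying on the bench.
- marker: Bystander: marker pen, 127 mm long, lying on the bench.
Mind the look-alikes: they are no part of the job. What is shaped like the tile but red is not meant.

How it is judged:
On the way, in this order (a step that is already met when the one before it is completed fails the run):
1. the foot of the spindle seats on the tile (at least 3 N) (contact force between spindle and tile above 3 N), for 0.1 s.
2. the foot is backed off a quarter turn (30 degrees either way) with the knob in the fingers (z of pad in the frame of tile between 0.0132 and 0.0172 m and contact force between the fingers and thumb_knob above 2 N), for 0.1 s.
At the end, for the whole second after the job is handed in: The foot stands a quarter turn clear of the tile (6 mm gap, 2 mm or 30 degrees either way), the tile still lies flat on its pedestal, the knob is still and is held in the fingers (more than 2 N) (all of step 2 and velocity of joint thumb_knob between -0.1 and 0.1 rad/s and horizontal distance between tile and pedestal below 0.01 m and angle between tile's own z axis and vertical below 0.06 rad); the arm keeps its last pose, push and grip.
It fails at once if the screw is forced: more than 150 N of the foot on the tile (contact force between spindle and tile above 150 N).
It fails at once if a bystander is disturbed (more than 20 mm) (distance of any of bowl, brush, marker from where it was at the start of the episode above 0.02 m).
It also fails if it takes over 64 s, if anything falls off the work surface, if the arm or the gripper's body presses on something with over 40 N, if the wrist force passes 120 N, or if a joint passes its speed limit or range.

## Robot

A 6-joint arm with a two-finger parallel gripper is mounted at the origin on a cart in front of the work surface, level with it; the furniture and walls round the work are solid. World frame = base frame: x ahead of the robot, y to its left, z up, the work surface at z = 0. Lengths are in m, angles in rad, forces in N, time in s.
With the tool pointing down it reaches from about 0.375 to 0.9 m from the base axis. Payload 3.1 kg.
Tool frame: the origin (TCP) lies at the centre of the arm's flange, where the gripper is bolted on; the fingertips stand 182 mm ahead of it and the grasp point (between the pads) lies 164 mm ahead of it; z points along the fingers, y is the line along which they close (so a half turn about z gives the same grasp; the last joint's range is limited). The gripper opens to 87 mm and grips with 3 to 60 N. Pads are 19 mm wide; open, the fingers measure 117 mm over their backs; the gripper's body (75 mm by 190 mm) begins 51 mm behind the grasp point.
Start: joints at [-1.442, 0.527, 1.433, -0, 1.181, -0.178], TCP at [0.189, -0.596, 0.405] pointing down, gripper open.
Joint ranges: [-3.08, 3.08], [-0.75, 2.2], [0.22, 2.44], [-1.43, 4.57], [0, 2.65], [-2.85, 2.85]. Speed limits (rad/s): [2.79, 2.79, 3.14, 3.14, 3.14, 3.14].

## Interface

Orientations are given as a unit quaternion [x, y, z, w].
In Python, from rig import * gives the robot as it stands.
- The arm moves only by the tool move_arm, never from a script. Its argument "commands" is a list that holds one entry, the list of rows, each a list of 6 numbers: the shift along the tool's x, y, z in units of 40 mm (1.0 is 40 mm), then the turn, a rotation vector about the tool's x, y, z in rad. A call has 1 to 12 rows; each row is the pose to reach, as a shift and turn from the pose commanded when the call began, along the tool's axes at that moment; what a row does not reach only later rows make up. A row lasts 1/8 s, in which the tool goes at most 62.5 mm and 10.7 degrees, less where a joint would pass 70% of its speed; a pose out of reach is approached as far as the arm can. A call with a gripper value outside its range is refused whole. "claw" is the closure, from -1 (fully open) to 1 (shut), so that 0 is half open, set as the call begins (left out, the last holds). The fingers move at their own pace and stop on an object; "squeeze" is the grip in N (left out, the last holds). Time passes only in rows, so rows that repeat a pose let the fingers close. It gives the time, the measured TCP pose, the force, the opening and the grip force at its end, in the units of the state.
- get_obs(): the state, without advancing time (a new reading comes with each control period).
- camera(name): name is "scene" or "top"; returns a dict with "pixels" (400x640x3 uint8, blue, green, red), "range_z" (400x640 float32, m along the optical axis (not along the pixel's ray), 0 where there is no reading), "camera_matrix" (3x3 intrinsics, pixels), "extrinsics" (4x4, takes a point from world to camera coordinates). Camera axes: x right, y up, looking along -z (the intrinsics and any distortion apply to the point x, -y, -z); pixel columns grow to the right and rows downward; lengths in m; the calibration is good to about 2 mm. A picture is of the moment at which its call begins.
- hand_in(): hands the job in; it is judged then, once.
The state is a dict: "time": time; "q": joint angles; "joint_velocities": joint speeds; "joint_torque": joint torques, N m; "position": TCP position; "tool_rot": TCP orientation; "ft_force": force on the tool from outside, world axes, zero at the start; "moment": the same for the moment, N m; "grip_width": finger opening in m; "grip_force": force on a finger pad.
Only numpy, scipy, OpenCV 4.12 (cv2) and the standard library are available. Lean on these libraries where they do the work, as an engineer would, in place of code of your own. Each camera call takes 0.05 s, during which the arm holds its last target. There are 200 camera calls.

## Working session

There is one attempt and no reset: what is moved stays moved. The work goes in short steps, Python scripts to look and compute and a tool call to move; the robot and the scene stay as the last step left them, time stands still between calls to the robot, and variables do not carry over. Pictures are saved under pics/ and viewed, at most 10 in all, crops included, and the job is handed in when it is done.

Besides the shell and the picture viewer there is one more tool, called by a JSON object that holds its "method" and its "body". move_arm: Moves the arm, as the interface text tells. Its arguments: {"type":"object","properties":{"commands":{"type":"array","items":{"type":"array","items":{"type":"array","items":{"type":"number"}}}},"claw":{"type":"number"},"squeeze":{"type":"number"}},"required":["commands"]}

```bash
mkdir -p pics; cat > h.py <<'E'
from rig import *
import numpy as np, cv2
def save(name,fn):
    c=camera(name); cv2.imwrite('pics/'+fn,c['pixels']); return c
def pts(c):
    K=c['camera_matrix'];T=np.linalg.inv(c['extrinsics']);z=c['range_z']
    v,u=np.mgrid[0:z.shape[0],0:z.shape[1]]
    P=np.stack([(u-K[0,2])/K[0,0]*z,-(v-K[1,2])/K[1,1]*z,-z],-1)
    return P@T[:3,:3].T+T[:3,3]
E
python3 - <<'E'
from h import *
a=save('scene','s1.png');b=save('top','t1.png')
for n,c in(('s',a),('t',b)):
    P=pts(c);m=(c['range_z']>0)&(P[...,2]>.150)&(P[...,2]<.168)
    k,l,s,ce=cv2.connectedComponentsWithStats(m.astype(np.uint8))
    for i in range(1,k):
        if s[i,4]>15: print(n,s[i],P[l==i].min(0),P[l==i].max(0),np.median(P[l==i],0))
print(get_obs())
E
```

```text
s [555  13  27  11  78] [ 0.97275187 -1.91039918  0.15003818] [ 0.98856692 -1.67354042  0.16768545] [ 0.97896551 -1.77790389  0.15944291]
s [543  22  11   6  37] [ 0.94893159 -1.63216648  0.15002503] [ 0.99049958 -1.56793553  0.16795889] [ 0.97255659 -1.60654508  0.15780905]
s [   0   50  456  140 2078] [ 0.94857225 -0.9262215   0.15001492] [0.98724945 0.91978244 0.16799054] [0.97862094 0.30271149 0.15921783]
s [522  50  13  12  91] [ 0.73537044 -1.23909475  0.15061354] [ 0.80760209 -1.12182339  0.16272659] [ 0.7598666  -1.18126565  0.15730685]
s [355  87  23   6  70] [ 0.85010593 -0.381614    0.15064935] [ 0.91827044 -0.30516909  0.16780325] [ 0.90199173 -0.36127226  0.16302011]
s [379  90  51  32 922] [ 0.64806239 -0.52795315  0.15006001] [ 0.78589913 -0.33001408  0.16786898] [ 0.71658045 -0.40746525  0.1633055 ]
s [350  93  31  12 176] [ 0.79867595 -0.37777772  0.15007902] [ 0.91392796 -0.26849297  0.16783701] [ 0.82707869 -0.29897042  0.1560565 ]
s [353 110   9   7  42] [ 0.75958553 -0.2445582   0.15044708] [ 0.78979712 -0.2139357   0.16763393] [ 0.77075218 -0.22368539  0.1571436
[... 1783 characters left out ...]
44152560e+00,  5.28399019e-01,  1.43377503e+00, -5.14304510e-05,
        1.18139905e+00, -1.78477944e-01]), 'joint_velocities': array([ 6.85438040e-05, -1.52004997e-03, -2.13398291e-03,  4.23264932e-04,
        2.94343544e-03,  8.66571221e-04]), 'joint_torque': array([-3.75878317e-04, -4.40988028e+01, -1.77150178e+01,  6.36044028e-02,
        5.34323137e-02, -2.61800812e-05]), 'position': array([ 0.18931649, -0.59531564,  0.403853  ]), 'tool_rot': array([ 9.88182700e-01,  1.53277428e-01,  5.87354463e-07, -9.90508836e-04]), 'ft_force': array([-0.2606269 , -0.58188952, -0.32589771]), 'moment': array([ 0.03184655, -0.03209007, -0.00870265]), 'grip_force': 0.0, 'grip_width': 0.08688712289887901}
```

View pics/s1.png

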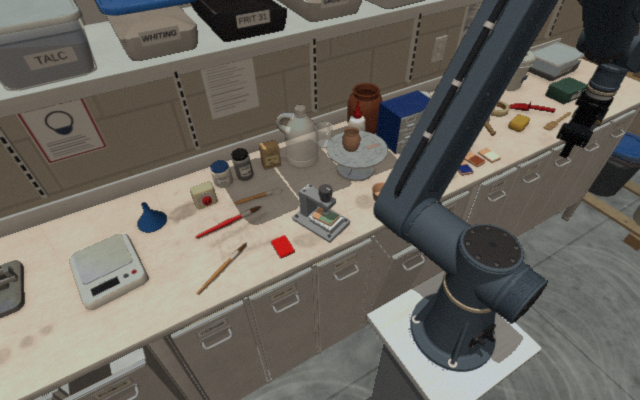

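View pics/t1.png

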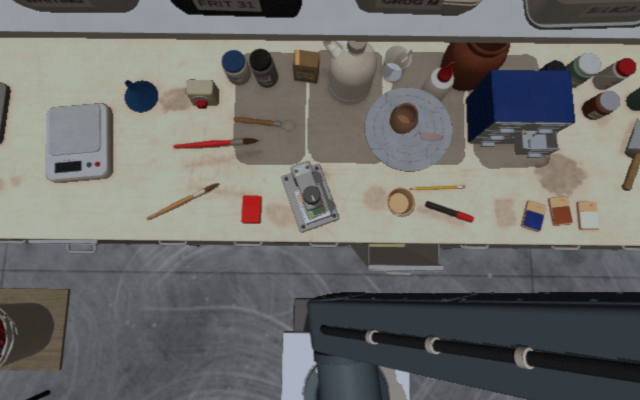

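The jig is at top-view pixel (311,196) and scene pixel (325,190). The red look-alike is at top-view pixel (251,209), with the bowl at (400,202), brush at (183,201) and marker at (449,211), all clear of the knob. Depth puts the knob top at about (0.476, 0.090). I'll pre-turn joint 6 toward its negative end so one grip covers the whole turn.

{"method": "move_arm", "body": {"commands": [[[0.64,-0.55,0,0,0,-0.175],[1.27,-1.1,0,0,0,-0.35],[1.91,-1.65,0,0,0,-0.525],[2.55,-2.2,0,0,0,-0.7],[3.18,-2.76,0,0,0,-0.875],[3.82,-3.31,0,0,0,-1.05],[4.46,-3.86,0,0,0,-1.225],[5.09,-4.41,0,0,0,-1.4],[5.73,-4.96,0,0,0,-1.575],[6.37,-5.52,0,0,0,-1.75],[7.0,-6.07,0,0,0,-1.925],[7.64,-6.62,0,0,0,-2.1]]], "claw": -1}}

```text
time: 1.6
position: [0.4007, -0.2496, 0.4045]
tool_rot: [0.356, 0.934, 0.0, -0.0]
ft_force: [1.0, -0.1, -0.2]
grip_width: 0.0873
grip_force: 0.0
```

```bash
cat >> h.py <<'E'
from scipy.spatial.transform import Rotation as R
def st(goal=None):
    o=get_obs();r=R.from_quat(o['tool_rot']);M=r.as_matrix()
    print('t',o['time'],'q',o['q'].round(3),'p',o['position'].round(4),'yaw',round(float(np.arctan2(M[1,0],M[0,0])),4),'tilt',M[:,2].round(4))
    print('F',o['ft_force'].round(2),'M',o['moment'].round(3),'w',o['grip_width'],'g',o['grip_force'])
    if goal is not None: print('shift units',(M.T@(np.array(goal)-o['position'])/.04).round(3))
E
python3 - <<'E'
from h import *
st([.4757,.0902,.38])
c=camera('top');P=pts(c);m=(abs(P[...,2]-.16)<.006)&(abs(P[...,0]-.476)<.04)&(abs(P[...,1]-.09)<.04)
print(P[m].mean(0),P[m].min(0),P[m].max(0))
v,u=np.nonzero(m);print(cv2.minEnclosingCircle(np.stack([u,v],1).astype(np.float32)))
E
```

```text
t 1.6 q [-0.794  0.323  1.805  0.     1.014 -1.637] p [ 0.4007 -0.2496  0.4045] yaw 2.4134 tilt [-5.e-04  5.e-04 -1.e+00]
F [ 0.99 -0.06 -0.23] M [ 0.008 -0.18  -0.017] w 0.08728154950524816 g 0.0
shift units [4.254 7.587 0.616]
[0.47536001 0.09028481 0.15889648] [0.45592491 0.0716451  0.15439739] [0.49499171 0.10832304 0.16443205]
((310.7113342285156, 194.48968505859375), 8.660558700561523)
```

{"method": "move_arm", "body": {"commands": [[[0.35,0.63,0,0,0,-0.152],[0.71,1.26,0,0,0,-0.303],[1.06,1.9,0,0,0,-0.455],[1.42,2.53,0,0,0,-0.607],[1.77,3.16,0,0,0,-0.758],[2.13,3.79,0,0,0,-0.91],[2.48,4.43,0,0,0,-1.062],[2.84,5.06,0.1,0,0,-1.213],[3.19,5.69,0.2,0,0,-1.365],[3.54,6.32,0.3,0,0,-1.517],[3.9,6.96,0.4,0,0,-1.668],[4.25,7.59,0.5,0,0,-1.82]]]}}

```text
time: 3.15
position: [0.4775, 0.0894, 0.3844]
tool_rot: [-0.519, 0.855, 0.0, -0.0]
ft_force: [-0.3, -0.7, -0.1]
grip_width: 0.0873
grip_force: 0.0
```

```bash
python3 - <<'E'
from h import *
st([.4755,.0902,.309])
c=save('scene','s2.png');cv2.imwrite('pics/s2c.png',cv2.resize(c['pixels'][140:260,240:400],None,fx=5,fy=5,interpolation=cv2.INTER_CUBIC))
E
```

```text
t 3.15 q [-0.045  0.371  1.797 -0.     0.974 -2.706] p [0.4775 0.0894 0.3844] yaw -2.0513 tilt [-6.e-04 -1.e-04 -1.e+00]
F [-0.34 -0.72 -0.15] M [ 0.103 -0.037  0.016] w 0.08727939790703428 g 0.0
shift units [0.005 0.054 1.884]
```

View pics/s2c.png

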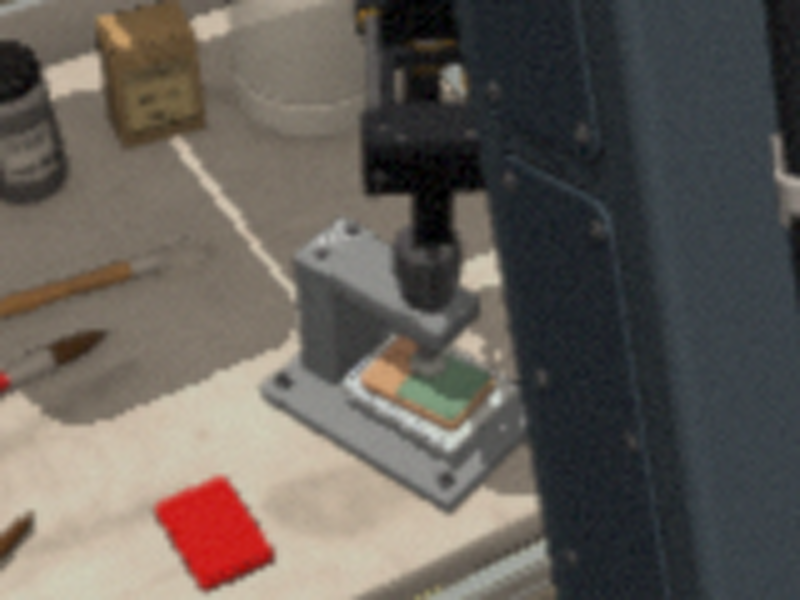

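The crop shows the gripper over the knob (crop px 428,265), with the foot (430,360) above the green and orange tile. Next I descend.

{"method": "move_arm", "body": {"commands": [[[0.0,0.05,0.4,0,0,0],[0.0,0.05,0.8,0,0,0],[0.0,0.05,1.2,0,0,0],[0.0,0.05,1.55,0,0,0],[0.0,0.05,1.8,0,0,0],[0.0,0.05,1.9,0,0,0],[0.0,0.05,1.9,0,0,0]]]}}

```text
time: 4.08
position: [0.4758, 0.0895, 0.3087]
tool_rot: [-0.517, 0.856, 0.0, -0.0]
ft_force: [-0.7, 0.2, -0.2]
grip_width: 0.0869
grip_force: 0.0
```

{"method": "move_arm", "body": {"commands": [[[0,0,0,0,0,0],[0,0,0,0,0,0],[0,0,0,0,0,0],[0,0,0,0,0,0],[0,0,0,0,0,0],[0,0,0,0,0,0],[0,0,0,0,0,0],[0,0,0,0,0,0]]], "claw": 1, "squeeze": 15}}

```text
time: 5.08
position: [0.4775, 0.0888, 0.309]
tool_rot: [-0.517, 0.856, -0.002, 0.002]
ft_force: [3.8, -4.6, -3.8]
grip_width: 0.0395
grip_force: 15.0
```

```bash
python3 -c "
from h import *
st([.4755,.0902,.309])"
```

```text
t 5.075 q [-4.600e-02  4.950e-01  1.871e+00 -2.000e-03  7.710e-01 -2.702e+00] p [0.4775 0.0888 0.309 ] yaw -2.0551 tilt [ 0.0053 -0.0017 -1.    ]
F [ 3.76 -4.63 -3.85] M [-0.417 -0.609  0.009] w 0.03951327915244746 g 15.009348123567179
shift units [-0.008  0.06  -0.001]
```

{"method": "move_arm", "body": {"commands": [[[0,-0.05,0,0,0,0],[0,-0.05,0,0,0,0.13],[0,-0.05,0,0,0,0.27],[0,-0.05,0,0,0,0.41],[0,-0.05,0,0,0,0.55],[0,-0.05,0,0,0,0.69],[0,-0.05,0,0,0,0.83],[0,-0.05,0,0,0,0.97],[0,-0.05,0,0,0,1.11],[0,-0.05,0,0,0,1.25],[0,-0.05,0,0,0,1.39],[0,-0.05,0,0,0,1.5]]]}}

```text
time: 6.58
position: [0.4778, 0.0891, 0.3089]
tool_rot: [0.207, 0.978, 0.001, 0.001]
ft_force: [2.0, 2.5, -1.2]
grip_width: 0.0394
grip_force: 15.0
```

```bash
python3 - <<'E'
from h import *
st([.4755,.0902,.309])
c=save('scene','s3.png');cv2.imwrite('pics/s3c.png',cv2.resize(c['pixels'][170:250,280:360],None,fx=7,fy=7,interpolation=cv2.INTER_CUBIC))
E
```

```text
t 6.575 q [-0.046  0.496  1.869  0.002  0.776 -1.2  ] p [0.4778 0.0891 0.3089] yaw 2.7236 tilt [ 0.0015  0.0013 -1.    ]
F [ 2.03  2.49 -1.2 ] M [ 0.433 -0.467  0.057] w 0.039423277851334926 g 14.996839372906834
shift units [ 0.064  0.001 -0.002]
```

View pics/s3c.png

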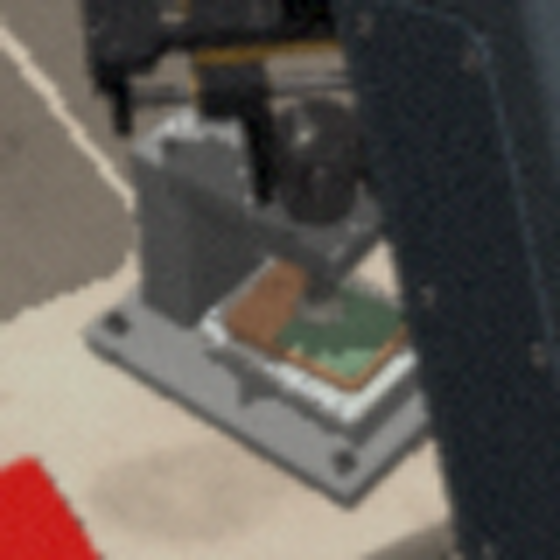

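The crop shows the knob gripped (crop px 320,160) and the foot (320,300) just above the tile. The free turning moment is 0.057 N m. I'll carry on in small steps.

{"method": "move_arm", "body": {"commands": [[[0,0,0,0,0,0.1],[0,0,0,0,0,0.2],[0,0,0,0,0,0.3],[0,0,0,0,0,0.4]]]}}

```text
time: 7.12
position: [0.4779, 0.0893, 0.3089]
tool_rot: [0.397, 0.918, 0.001, 0.001]
ft_force: [3.5, 3.9, -1.1]
grip_width: 0.0396
grip_force: 15.0
```

```bash
python3 -c "
from h import *
st()"
```

```text
t 7.125 q [-0.046  0.496  1.869  0.002  0.775 -0.803] p [0.4779 0.0893 0.3089] yaw 2.3255 tilt [ 0.0019  0.0017 -1.    ]
F [ 3.54  3.89 -1.09] M [ 0.591 -0.529  0.048] w 0.03963499965137077 g 14.997918639855925
```

{"method": "move_arm", "body": {"commands": [[[0,0,0,0,0,0.05],[0,0,0,0,0,0.1],[0,0,0,0,0,0.15]]]}}

```text
time: 7.5
position: [0.478, 0.0893, 0.3089]
tool_rot: [0.464, 0.886, 0.001, 0.001]
ft_force: [2.5, 4.0, -0.7]
grip_width: 0.0396
grip_force: 15.0
```

```bash
python3 -c "
from h import *
st()"
```

```text
t 7.5 q [-0.046  0.496  1.868  0.003  0.775 -0.654] p [0.478  0.0893 0.3089] yaw 2.1771 tilt [ 0.0021  0.0017 -1.    ]
F [ 2.54  3.99 -0.73] M [ 0.633 -0.552 -0.005] w 0.03960467992004613 g 15.000485005730297
```

{"method": "move_arm", "body": {"commands": [[[0,0,0,0,0,0.05],[0,0,0,0,0,0.1],[0,0,0,0,0,0.15]]]}}

```text
time: 7.88
position: [0.478, 0.0893, 0.3089]
tool_rot: [0.529, 0.849, 0.001, 0.0]
ft_force: [2.8, 4.8, -1.5]
grip_width: 0.0397
grip_force: 15.0
```

```bash
python3 -c "
from h import *
st()"
```

```text
t 7.875 q [-0.046  0.496  1.868  0.003  0.775 -0.504] p [0.478  0.0893 0.3089] yaw 2.027 tilt [ 0.0022  0.0018 -1.    ]
F [ 2.84  4.78 -1.55] M [ 0.659 -0.581  0.082] w 0.03968869770159598 g 15.000718052324373
```

{"method": "move_arm", "body": {"commands": [[[0,0,0,0,0,0.05],[0,0,0,0,0,0.1],[0,0,0,0,0,0.15]]]}}

```text
time: 8.25
position: [0.4781, 0.0894, 0.3089]
tool_rot: [0.591, 0.807, 0.002, 0.0]
ft_force: [2.2, 4.5, -1.9]
grip_width: 0.0396
grip_force: 15.0
```

```bash
python3 -c "
from h import *
st()"
```

```text
t 8.25 q [-0.046  0.496  1.868  0.003  0.775 -0.354] p [0.4781 0.0894 0.3089] yaw 1.877 tilt [ 0.0025  0.0019 -1.    ]
F [ 2.19  4.46 -1.91] M [ 0.682 -0.615  0.066] w 0.03955027342502455 g 15.00087085616542
```

{"method": "move_arm", "body": {"commands": [[[0,0,0,0,0,0.05],[0,0,0,0,0,0.1],[0,0,0,0,0,0.15]]]}}

```text
time: 8.62
position: [0.4782, 0.0894, 0.3089]
tool_rot: [0.649, 0.76, 0.002, 0.0]
ft_force: [2.9, 5.4, -2.5]
grip_width: 0.0395
grip_force: 15.0
```

```bash
python3 -c "
from h import *
st()"
```

```text
t 8.625 q [-0.046  0.496  1.868  0.003  0.775 -0.205] p [0.4782 0.0894 0.3089] yaw 1.7279 tilt [ 0.0027  0.0018 -1.    ]
F [ 2.91  5.42 -2.48] M [ 0.715 -0.618  0.295] w 0.039501742820092355 g 15.001335958368145
```

{"method": "move_arm", "body": {"commands": [[[0,0,0,0,0,0],[0,0,0,0,0,0]]]}}

```text
time: 8.88
position: [0.4782, 0.0894, 0.3089]
tool_rot: [0.649, 0.761, 0.002, 0.0]
ft_force: [3.3, 3.7, -1.4]
grip_width: 0.0396
grip_force: 15.0
```

```bash
python3 -c "
from h import *
st()"
```

```text
t 8.875 q [-0.046  0.496  1.868  0.003  0.775 -0.206] p [0.4782 0.0894 0.3089] yaw 1.7293 tilt [ 0.0028  0.0018 -1.    ]
F [ 3.26  3.74 -1.39] M [ 0.775 -0.559  0.184] w 0.03959730775182366 g 15.002241427428089
```

The foot is seated, with the moment steady at about 0.2–0.3 N m. Back off 1.57 rad plus about 0.1 rad of seating wind-up.

{"method": "move_arm", "body": {"commands": [[[0,0,0,0,0,0],[0,0,0,0,0,-0.17],[0,0,0,0,0,-0.34],[0,0,0,0,0,-0.51],[0,0,0,0,0,-0.68],[0,0,0,0,0,-0.85],[0,0,0,0,0,-1.02],[0,0,0,0,0,-1.19],[0,0,0,0,0,-1.36],[0,0,0,0,0,-1.53],[0,0,0,0,0,-1.66],[0,0,0,0,0,-1.66]]], "squeeze": 22}}

```text
time: 10.38
position: [0.4778, 0.0888, 0.3089]
tool_rot: [-0.123, 0.992, 0.0, 0.001]
ft_force: [1.8, 0.7, -0.9]
grip_width: 0.0397
grip_force: 22.0
```

{"method": "move_arm", "body": {"commands": [[[0,0,0,0,0,0],[0,0,0,0,0,0],[0,0,0,0,0,0],[0,0,0,0,0,0]]]}}

```text
time: 10.88
position: [0.4778, 0.0888, 0.3089]
tool_rot: [-0.123, 0.992, 0.0, 0.001]
ft_force: [4.4, 2.6, 0.2]
grip_width: 0.0395
grip_force: 22.0
```

```bash
python3 - <<'E'
from h import *
st()
c=save('scene','s4.png');a=cv2.imread('pics/s3.png')
f=lambda i:cv2.resize(i[195:235,305:350],None,fx=8,fy=12,interpolation=cv2.INTER_CUBIC)
cv2.imwrite('pics/s4c.png',np.hstack([f(a),f(c['pixels'])]))
E
```

```text
t 10.875 q [-4.700e-02  4.960e-01  1.869e+00  1.000e-03  7.760e-01 -1.864e+00] p [0.4778 0.0888 0.3089] yaw -2.8959 tilt [ 1.3e-03  4.0e-04 -1.0e+00]
F [4.38 2.61 0.24] M [ 0.636 -0.726  0.015] w 0.03949783319388908 g 22.00003446196206
```

View pics/s4c.png

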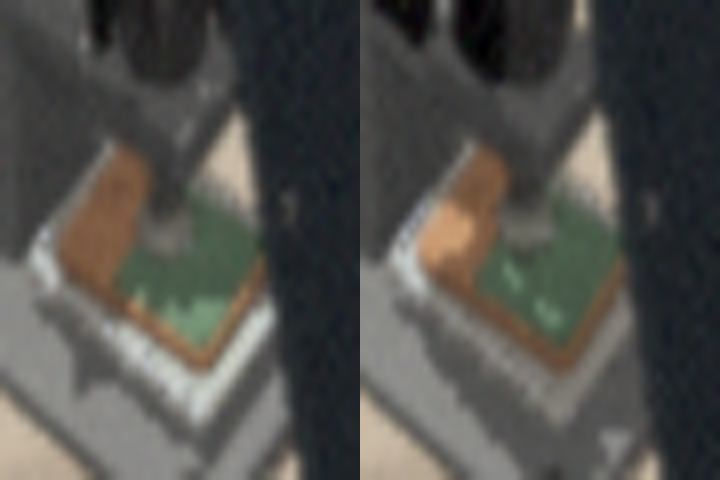

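The left half (earlier) and right half (now) show the foot lower edge at about crop y 250, then 243. That is slightly higher, as expected. The tile is flat and in the same place, and the grip is 22 N.

```bash
python3 -c "
from rig import *
print(hand_in())"
```

```text
the job is handed in; nothing more can be done
None
```

I turned the knob clockwise until the foot seated on the tile (moment about 0.2–0.3 N m, estimated below 75 N on the foot). I then backed it off about a quarter turn (1.66 rad, including about 0.1 rad of seating wind-up) and handed in still gripping it at 22 N; no verdict came back.

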